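# Close the biscuit press

## Robot

A 7-joint arm with a two-finger parallel gripper is mounted at the origin on the work surface. World frame = base frame: x ahead of the robot, y to its left, z up, the work surface at z = 0. Lengths are in mm, angles in rad, forces in N, time in s.
With the tool pointing down it reaches from about 350 to 900 mm from the base axis. Payload 19.9 kg.
Tool frame: the origin (TCP) lies midway between the tips of the shut fingers; the grasp point (between the pads) lies 19 mm behind it (bot.grip_depth is the distance from the TCP to the grasp point, in mm); z points along the fingers, y is the line along which they close (so a half turn about z gives the same grasp; the last joint's range is limited). The gripper opens to 94 mm and grips with 3 to 60 N. Pads are 16 mm wide; open, the fingers measure 119 mm over their backs; the gripper's body (75 mm by 177 mm) begins 78 mm behind the grasp point.
Start: joints at [1.296, 0.417, -0.01, 1.614, 0.005, 1.111, -0.053], TCP at [144.184, -608.12, 205.425] pointing down, gripper open.
Joint ranges: [-2.81, 2.81], [-0.39, 2.02], [-1.27, 1.25], [0.06, 2.57], [-1.19, 4.33], [0.19, 2], [-2.82, 2.82]. Speed limits (rad/s): [1.89, 1.89, 2.39, 2.39, 3.01, 3.01, 3.01].

## Interface

Orientations are given as a unit quaternion [x, y, z, w].
In Python, from station import sensors, optics, finish_job, finder, bot gives the robot as it stands.
- The arm moves only by the tool drive_tool, never from a script. Its arguments are lists of equal length, an entry for each row: "hand": the opening, from 0 (shut) to 1 (fully open); "slide": the shift along the tool's x, y, z in cm, a list of three; "turn": the turn about the tool's z in degrees. A call has 1 to 5 rows; each row is the pose to reach, as a shift and turn from the pose commanded when the call began, along the tool's axes at that moment; what a row does not reach only later rows make up. A row lasts 1/8 s, in which the tool goes at most 62.5 mm and 10.7 degrees, less where a joint would pass 70% of its speed; a pose out of reach is approached as far as the arm can. A call with a gripper value outside its range is refused whole. The fingers move at their own pace and stop on an object; "force" is the grip in N (left out, the last holds). Time passes only in rows, so rows that repeat a pose let the fingers close. It gives the time, the measured TCP pose, the force, the opening and the grip force at its end, in the units of the state.
- sensors.sense(): the state, without advancing time (a new reading comes with each control period).
- optics.camera(name): name is "side" or "top" or "wrist"; returns a dict with "img" (420x560x3 uint8, red, green, blue), "K" (3x3 intrinsics, pixels), "R" (3x3) and "t" (3): a world point X has camera coordinates R X + t; the wrist camera has in their place "mount" (4x4, takes a point from camera to tool coordinates, whose origin is the TCP and whose axes are the flange's). Camera axes: x right, y down, z forward; pixel columns grow to the right and rows downward; lengths in mm; the calibration is good to about 2 mm. A picture is of the moment at which its call begins: read the wrist's pose just before it. There is no depth.
- finish_job(): hands the job in; it is judged then, once.
Trained networks look in the newest picture that a camera, given by its name, has taken for a name from the list of things; names that differ only in an ending like _2 or _b are one class to them, and where a whole thing is asked for, a point or a joint stands for the part that bears it (a point fixed in the world has none). Each returns a list of dicts, best first, with "score" (0 to 1); they miss things now and then, are a little off and sometimes report something else, mostly with a low value. They report only what shows in the picture. A call takes as long as a camera call.
- finder.silhouettes(query, camera): "pixels" (420x560 bool, what is visible of it) and "xy" ([column, row] in pixels, amid what is visible of it).
The state is a dict: "clock": time; "joint_positions": joint angles; "joint_velocities": joint speeds; "joint_torque": joint torques, N m; "tool_pos": TCP position; "orientation": TCP orientation; "wrist_force": force on the tool from outside, world axes, zero at the start; "moment": the same for the moment, N m; "opening": opening from 0.0 (shut) to 1.0 (fully open); "finger_force": force on a finger pad.
Only numpy, scipy, OpenCV 4.12 (cv2) and the standard library are available. Lean on these libraries where they do the work, as an engineer would, in place of code of your own. Each camera call takes 0.05 s, during which the arm holds its last target. There are 200 camera calls.

## Task

The empty biscuit press stands open, its handle held up by a ratchet. Press the red pawl tab down to swing the pawl right out of the teeth while the handle is still up, then push the handle down past the teeth until the press is fully closed, without slamming it, and take the hand away. Touch the press only with the fingers, do not lift the handle, and leave the jar, cutter, cup and rolling pin where they are.

Things in the scene. Friction and masses are not known exactly. Their poses are not given: they have to be found in the camera images.
- press: White-based biscuit press, fixed to the table; base plate 150 x 290 x 12 mm. Origin on the table top, straight below the middle of the handle's pivot line. z is up; x runs along the level pivot line; y points from the pivot to the handle's grip end; the pawl tab is on the -y side. Posts at the pivot are 100 mm tall; a purple die, top 28 mm above the table, lies at y = 55 to 175 mm.
- pivot (a point): The handle's pivot: point on the middle of the pivot line, 85 mm straight above the press origin, fixed.
- handle (a joint): Handle's angle above level, rad: 0 = fully closed (hard stop), starts near 0.7. Pawl engaged, the ratchet blocks it from going below about 0.62 (it gives a little under a hard push); pawl swung out, it passes. Stiff hinge: it stays where it is left and takes 2 to 5 N at the grip bar to push down. Dark steel bar 200 mm long, 24 mm wide, with a 110 x 110 mm aluminium stamping plate under it.
- bar (a point): Centre of the black round grip bar across the handle's end: 24 mm diameter, 70 mm long along press x, 200 mm from the pivot line. Moves with the handle: at angle a it is at press y = 200 cos a mm, height 85 + 200 sin a mm; its top is 12 mm higher (97 mm above the table when closed). Push here, following the arc.
- pawl (a joint): Angle of the red ratchet pawl, rad. 0 = engaged in the teeth (start); grows as its tab is pressed down; fully swung out at 0.42 (hard stop), clear of the teeth from about 0.2. The pivot is stiff (about 2 N at the tab) and the pawl stays where it is left.
- tab (a point): Middle of the upper face of the red pawl tab, a flat pad 36 mm (press x) by 30 mm (press y), 8 mm thick, beyond the pivot from the grip bar; moves with the pawl. Engaged: press y = -134 mm, 79 mm above the table. The pawl's pivot line is parallel to press x, at press y = -49 mm, height 30 mm. Fully pressed it has sunk 39 mm, to 40 mm above the table, tilted by 0.42 rad.
- jar: Bystander: amber glass jar with steel cap, 60 mm diameter, 100 mm tall, standing on the table; origin at the middle of its underside. Not to be moved.
- cutter: Bystander: purple open four-cell biscuit cutter 90 x 70 x 22 mm lying on the table; origin at the middle of its underside. Not to be moved.
- cup: Bystander: steel cup, 70 mm diameter at the rim, 80 mm tall, standing on the table; origin at the middle of its underside. Not to be moved.
- rolling_pin: Bystander: wooden rolling pin, 50 mm diameter, 316 mm long over its grips along its own y axis, lying on the table; origin under its middle. Not to be moved.

How it is judged (in metres and radians):
On the way, in this order (a step that is already met when the one before it is completed fails the run):
1. the pawl is swung out of the teeth while the handle is still up (value of joint pawl above 0.28 rad and value of joint handle above 0.55 rad), for 0.2 s.
2. the handle has been pushed down past the teeth (value of joint handle below 0.25 rad), for 0.1 s.
At the end, for the whole second after the job is handed in: The handle is level and at rest, within 0.05 rad (10 mm at the grip bar) of fully closed, and the jar, cutter, cup and rolling pin are within 15 mm of where they began (value of joint handle below 0.05 rad and velocity of joint handle between -0.05 and 0.05 rad/s and distance of each of jar, cutter, cup, rolling_pin from where it was at the start of the episode below 0.015 m); the robot touches nothing.
It fails at once if the handle is lifted (above 0.95 rad) (value of joint handle above 0.95 rad).
It fails at once if the handle is slammed (faster than 3 rad/s, 0.6 m/s at the grip bar) (velocity of joint handle below -3 rad/s).
It fails at once if the jar, cutter, cup or rolling pin is moved by 15 mm or more (distance of any of jar, cutter, cup, rolling_pin from where it was at the start of the episode above 0.015 m).
It fails at once if the press is pushed with the arm or the gripper's body instead of the fingers (contact force between the arm and press above 8 N).
It also fails if it takes over 43 s, if anything falls off the work surface, if the arm or the gripper's body presses on something with over 40 N, if the wrist force passes 120 N, or if a joint passes its speed limit or range.

## Working session

There is one attempt and no reset: what is moved stays moved. The work goes in short steps, Python scripts to look and compute and a tool call to move; the robot and the scene stay as the last step left them, time stands still between calls to the robot, and variables do not carry over. Pictures are saved under pics/ and viewed, at most 10 in all, crops included, and the job is handed in when it is done.

Besides the shell and the picture viewer there is one more tool, called after "Request:" as name(argument=value, ...) on one line, values as JSON. drive_tool: Moves the arm, as the interface text tells. Its arguments: {"type":"object","properties":{"hand":{"type":"array","items":{"type":"number"}},"slide":{"type":"array","items":{"type":"array","items":{"type":"number"}}},"turn":{"type":"array","items":{"type":"number"}},"force":{"type":"number"}},"required":["hand","slide","turn"]}

```bash
mkdir -p pics
cat > h.py <<'E'
from station import sensors, optics, finish_job, finder, bot
import numpy as np, cv2
from scipy.spatial.transform import Rotation as Ro
def save(n,im): cv2.imwrite(f'pics/{n}.png',im[:,:,::-1])
def ray(c,uv):
    d=c['R'].T@np.linalg.inv(c['K'])@np.array([uv[0],uv[1],1.]); o=-c['R'].T@c['t']; return o,d/np.linalg.norm(d)
def onz(c,uv,z):
    o,d=ray(c,uv); return o+d*(z-o[2])/d[2]
E
python3 - <<'E'
from h import *
s=sensors.sense(); print(s['clock'],s['tool_pos'],s['orientation'],s['opening'])
print('toolaxes',Ro.from_quat(s['orientation']).as_matrix().round(3))
ims=[]
for n in ['top','side']:
    c=optics.camera(n); ims.append(c['img'].copy())
    print(n,'cam',(-c['R'].T@c['t']).round(0))
    for q in ['press','bar','tab','handle','pawl','jar','cutter','cup','rolling_pin']:
        r=finder.silhouettes(q,n)
        for k in r[:2]: print(n,q,round(k['score'],2),np.round(k['xy']),k['pixels'].sum(),[onz(c,k['xy'],z)[:2].round(0) for z in (0,79,214)])
save('top',ims[0]); save('side',ims[1])
E
```

```text
0.0 [ 144.10898394 -607.74573817  204.80253285] [ 9.93229210e-01  1.16169346e-01 -1.11549213e-04 -6.37533449e-04] 1.0041581937637618
toolaxes [[ 0.973  0.231 -0.   ]
 [ 0.231 -0.973  0.001]
 [-0.    -0.001 -1.   ]]
top cam [411. -21. 823.]
top press 0.95 [253. 238.] 12492 [array([511.,  44.]), array([502.,  38.]), array([485.,  27.])]
top bar 0.91 [215. 230.] 5541 [array([521., 121.]), array([510., 107.]), array([492.,  84.])]
top bar 0.27 [346. 220.] 669 [array([ 565., -138.]), array([ 550., -126.]), array([ 525., -107.])]
top tab 0.76 [348. 219.] 684 [array([ 568., -143.]), array([ 553., -131.]), array([ 527., -111.])]
top handle 0.71 [384. 288.] 1361 [array([ 439., -221.]), array([ 437., -202.]), array([ 432., -169.])]
top handle 0.61 [216. 231.] 5635 [array([519., 117.]), array([509., 104.]), array([491.,  81.])]
top pawl 0.66 [342. 222.] 728 [array([ 561., -132.]), array([ 547., -121.]), array([ 522., -103.])]
top jar 0.86 [294. 154.] 1120 [array([695., -23.]), array([668., -22.]), array([621., -22.])]
top cutter 0.69 [194. 170.] 1606 [array([639., 178.]), array([617., 159.]), a
[... 735 characters left out ...]
])]
side pawl 0.58 [299. 271.] 1054 [array([577., -85.]), array([ 539., -122.]), array([ 475., -186.])]
side jar 0.69 [321. 208.] 1512 [array([713.,   5.]), array([660., -43.]), array([ 569., -124.])]
side jar 0.41 [281. 348.] 2190 [array([ 458., -180.]), array([ 433., -206.]), array([ 392., -252.])]
side cutter 0.83 [248. 171.] 1204 [array([660., 184.]), array([613., 116.]), array([532.,   1.])]
side cutter 0.25 [201. 194.] 6392 [array([539., 187.]), array([505., 119.]), array([448.,   3.])]
side cup 0.7 [279. 349.] 2324 [array([ 454., -179.]), array([ 430., -205.]), array([ 389., -251.])]
side rolling_pin 0.88 [150. 274.] 3755 [array([361.,  76.]), array([347.,  21.]), array([325., -74.])]
```

View pics/top.png

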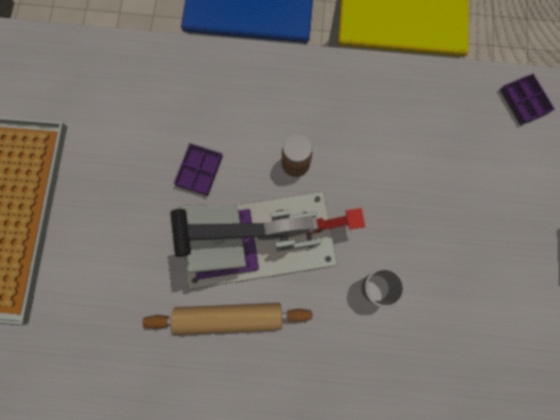

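View pics/side.png

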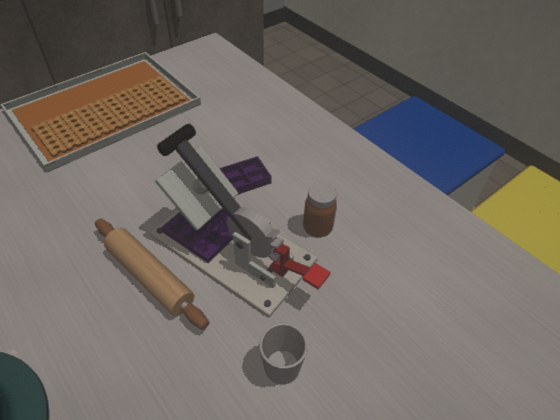

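The top view shows the grip bar at about (180,232), the red tab at (355,219), the cup at (383,288) and the jar at (297,155). In the side view the bar is at (177,139) and the tab at (317,275). Next I fit the press pose to these points.

```bash
cat >> h.py <<'E'
def proj(c,X):
    p=c['K']@(c['R']@X+c['t']); return p[:2]/p[2]
def W(p,L):
    x,y,th=p[:3]; c,s=np.cos(th),np.sin(th)
    return np.array([x+c*L[0]-s*L[1], y+s*L[0]+c*L[1], L[2]])
def barL(a): return (0,200*np.cos(a),85+200*np.sin(a))
E
python3 - <<'E'
from h import *
from scipy.optimize import least_squares
C={n:optics.camera(n) for n in ['top','side']}
# red tab blob
for n in C:
    r=C[n]['img'].astype(int); m=((r[...,0]>150)&(r[...,1]<70)&(r[...,2]<70)).astype(np.uint8)
    k,_,st,ce=cv2.connectedComponentsWithStats(m); 
    print(n,[(st[i].tolist(),ce[i].round(1).tolist()) for i in range(1,k) if st[i][4]>50])
obs=[('top','b',(180.5,232)),('side','b',(177,139)),('top','t',(355.5,218.5)),('side','t',(317,274)),
('top',(75,-97.5,0),None)]
obs=obs[:4]
def f(p):
    o=[]
    for n,k,uv in obs:
        L=barL(p[3]) if k=='b' else (0,-134,79)
        o+=list(proj(C[n],W(p,L))-uv)
    return o
r=least_squares(f,[500,20,-0.1,.7]); p=r.x; print(p,np.round(r.fun,1))
print('tab',W(p,(0,-134,79)),'bar',W(p,barL(p[3])),'pressx',np.cos(p[2]),np.sin(p[2]))
for n,z,uv in [('top',100,(297,143)),('top',80,(384,287))]: print('jar/cup',onz(C[n],uv,z))
for n in C: print(n,[proj(C[n],W(p,(x,y,12))).round(0).tolist() for x in(-75,75) for y in (-100,190)])
E
```

```text
top []
side [([305, 265, 23, 20, 139], [316.1, 274.6])]
[ 5.23412366e+02 -1.50403790e+01  2.53529512e-01  6.92429621e-01] [ 0.1 -0.3 -0.4 -0.1  0.3 -0.8 -0.6  0.4]
tab [ 557.02254031 -144.75682417   79.        ] bar [484.80093687 133.97810485 212.68182742] pressx 0.9680331731368899 0.2508221993893767
jar/cup [681.3860142  -25.50449016 100.        ]
jar/cup [ 438.3312663 -201.1993141   80.       ]
top [[340.0, 264.0], [191.0, 288.0], [326.0, 190.0], [182.0, 212.0]]
side [[271.0, 316.0], [150.0, 233.0], [320.0, 258.0], [204.0, 188.0]]
```

Request:
drive_tool(hand=[0, 0, 0, 0, 0], slide=[[4, -2.8, 0], [9, -6.2, 0], [14, -9.7, 0], [19, -13.1, 0], [24, -16.6, 0]], turn=[0, 0, 0, 0, 0])

```text
clock: 1.72
tool_pos: [340.5, -389.7, 205.7]
orientation: [0.993, 0.116, 0.0, 0.0]
wrist_force: [1.0, -1.7, -0.4]
opening: 0.503
finger_force: 0.0
```

Request:
drive_tool(hand=[0, 0, 0, 0, 0], slide=[[5, -3.4, 0], [10, -6.9, 0], [15, -10.3, 0], [20, -13.8, 0], [23, -16, 0]], turn=[0, 0, 0, 0, -1])

```text
clock: 2.35
tool_pos: [527.9, -179.7, 205.6]
orientation: [0.992, 0.126, 0.0, -0.0]
wrist_force: [0.1, -0.8, -0.2]
opening: 0.007
finger_force: 0.0
```

```bash
cat >> h.py <<'E'
P=np.array([523.4,-15.0,.2535,.692])
def go(L,p=P):
    s=sensors.sense(); R=Ro.from_quat(s['orientation']).as_matrix()
    d=R.T@(W(p,L)-s['tool_pos'])/10
    c,sn=np.cos(p[2]),np.sin(p[2]); e=np.array(s['tool_pos'])-[p[0],p[1],0]
    print(round(s['clock'],2),'tcp',np.round(s['tool_pos'],1),'local',np.round([c*e[0]+sn*e[1],-sn*e[0]+c*e[1],e[2]],1),'slide cm',d.round(2),'F',np.round(s['wrist_force'],1),'open',round(s['opening'],2),'yaw',np.degrees(np.arctan2(R[1,0],R[0,0])).round(1))
E
python3 -c "
from h import *
go((0,-140,100)); c=optics.camera('wrist'); save('w1',c['img']); print(c['mount'])
"
```

```text
2.35 tcp [ 527.9 -179.7  205.6] local [ -36.9 -160.6  205.6] slide cm [ 3.68 -2.06 10.56] F [ 0.1 -0.8 -0.2] open 0.01 yaw 14.5
[[-1.68301982e-03 -9.73582115e-01 -2.28330970e-01  6.70220520e+01]
 [ 9.99998475e-01 -1.53206636e-03 -8.38365691e-04  8.47647878e-01]
 [ 4.66399645e-04 -2.28332033e-01  9.73583209e-01 -1.79993920e+02]
 [ 0.00000000e+00  0.00000000e+00  0.00000000e+00  1.00000000e+00]]
```

View pics/w1.png

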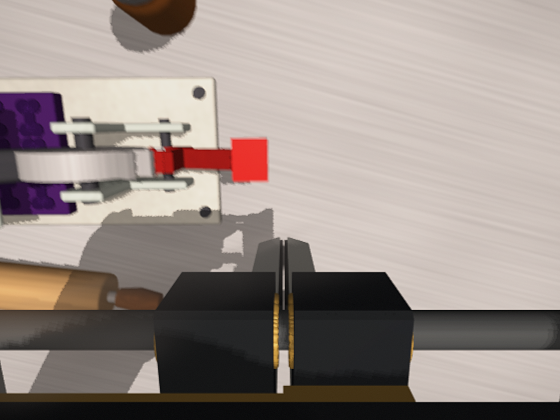

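The wrist view shows the shut fingertips at about (285,240), the tab at (249,160), and the press axes level with the tool. I check the tab position from here.

```bash
cat >> h.py <<'E'
def wcam():
    s=sensors.sense(); c=optics.camera('wrist'); T=np.eye(4); T[:3,:3]=Ro.from_quat(s['orientation']).as_matrix(); T[:3,3]=s['tool_pos']
    M=np.linalg.inv(T@c['mount']); c['R']=M[:3,:3]; c['t']=M[:3,3]; return c
E
python3 -c "
from h import *
c=wcam(); X=onz(c,(249.5,160),79); print(X, W(P,(0,-134,79)))
go((0,-138,100))
"
```

```text
[ 560.59746784 -139.22240374   79.        ] [ 557.00634648 -144.71743706   79.        ]
2.45 tcp [ 528.5 -178.5  205.4] local [ -36.1 -159.6  205.4] slide cm [ 3.6  -2.13 10.55] F [-0.8 -0.2 -0.3] open 0.01 yaw 14.7
```

Request:
drive_tool(hand=[0, 0, 0, 0, 0], slide=[[3.8, -2.2, 2], [3.8, -2.2, 6], [3.8, -2.2, 10], [3.8, -2.2, 11.7], [3.8, -2.2, 11.7]], turn=[0, 0, 0, 0, 0])

```text
clock: 3.08
tool_pos: [557.3, -152.1, 88.2]
orientation: [0.992, 0.125, -0.001, -0.0]
wrist_force: [0.0, -0.3, 0.2]
opening: 0.004
finger_force: 0.0
```

```bash
python3 -c "
from h import *
go((2.5,-138,79)); c=optics.camera('side'); w=optics.camera('wrist'); save('s2',np.hstack([c['img'][170:370,180:460],w['img'][60:260,140:420]]))
"
```

```text
3.08 tcp [ 557.3 -152.1   88.2] local [  -1.6 -141.2   88.2] slide cm [ 0.41 -0.32  0.92] F [ 0.  -0.3  0.2] open 0.0 yaw 14.3
```

View pics/s2.png

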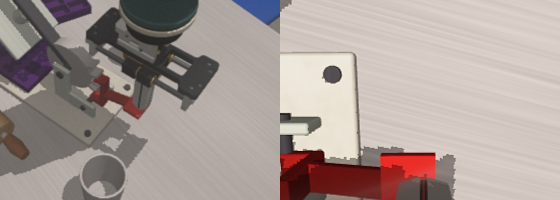

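The fingertips sit over the tab, about 9 mm toward its outer side. I press down along the arc.

Request:
drive_tool(hand=[0, 0, 0, 0, 0], slide=[[0.3, -0.1, 0.6], [0.3, 0, 1.4], [0.3, 0.1, 2.2], [0.3, 0.2, 3.0], [0.3, 0.3, 3.6]], turn=[0, 0, 0, 0, 0])

```text
clock: 3.8
tool_pos: [561.2, -154.2, 51.8]
orientation: [0.992, 0.125, -0.0, -0.0]
wrist_force: [-0.3, -2.6, 1.3]
opening: 0.004
finger_force: 1.1
```

Request:
drive_tool(hand=[0, 0, 0, 0], slide=[[0, 0, 0.2], [0, 0.1, 0.4], [0, 0.1, 0.4], [0, 0.1, 0.4]], turn=[0, 0, 0, 0])

```text
clock: 4.3
tool_pos: [561.5, -154.7, 48.5]
orientation: [0.992, 0.125, -0.0, -0.0]
wrist_force: [-0.6, 0.6, 0.4]
opening: 0.005
finger_force: 0.0
```

```bash
python3 -c "
from h import *
go((2.5,-146,45)); w=optics.camera('wrist'); save('s3',w['img'])
"
```

```text
4.3 tcp [ 561.5 -154.7   48.5] local [   1.9 -144.8   48.5] slide cm [0.06 0.12 0.35] F [-0.6  0.6  0.4] open 0.01 yaw 14.3
```

View pics/s3.png

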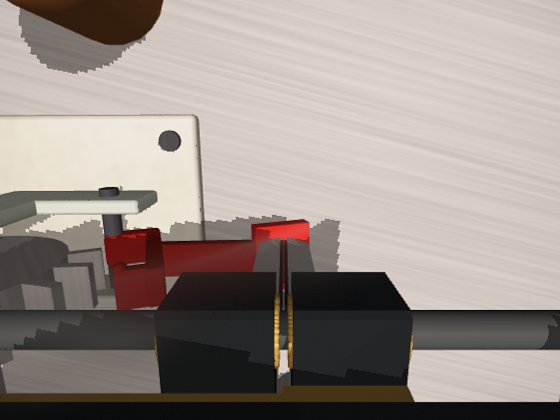

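The tab is tilted well down under the fingers, around (280,230). I press a little further to find the stop.

Request:
drive_tool(hand=[0, 0, 0, 0], slide=[[0, 0.1, 0.2], [0, 0.1, 0.4], [0, 0.1, 0.4], [0, 0.1, 0.4]], turn=[0, 0, 0, 0])

```text
clock: 4.85
tool_pos: [561.7, -155.8, 44.4]
orientation: [0.992, 0.125, -0.0, -0.0]
wrist_force: [0.1, -0.8, 0.6]
opening: 0.008
finger_force: 0.2
```

Request:
drive_tool(hand=[0, 0, 0, 0, 0], slide=[[0, 0, -3], [0, 0, -9], [0, 0, -15], [0, 0, -21], [0, 0, -24]], turn=[0, 0, 0, 0, 0])

```text
clock: 5.48
tool_pos: [562.3, -155.8, 287.9]
orientation: [0.992, 0.125, 0.002, 0.001]
wrist_force: [-0.5, 0.7, -0.1]
opening: 0.005
finger_force: 0.0
```

```bash
python3 -c "
from h import *
go((0,165,250)); c=optics.camera('top'); d=optics.camera('side'); save('s4',np.hstack([d['img'][100:340,100:400],c['img'][120:360,140:440]]))
for n,c in (('top',c),('side',d)): 
  for q in ('bar','tab'): print(n,q,[(round(k['score'],2),k['xy']) for k in finder.silhouettes(q,n)[:1]])
  for a in (0,.2,.3,.42):
    y=-49-(85*np.cos(a)+49*np.sin(a)-0); z=30+49*np.cos(a)-85*np.sin(a); print(a,proj(c,W(P,(1,y,z))).round(0))
"
```

```text
5.47 tcp [ 562.3 -155.8  287.9] local [   2.4 -146.   287.9] slide cm [ -0.35 -31.11   3.73] F [-0.5  0.7 -0.1] open 0.0 yaw 14.3
top bar [(0.68, [216.8, 231.5])]
top tab [(0.96, [348.0, 223.4])]
0 [356. 217.]
0.2 [358. 218.]
0.3 [359. 219.]
0.42 [359. 220.]
side bar [(0.56, [203.2, 193.3])]
side tab [(0.78, [303.4, 278.4])]
0 [317. 274.]
0.2 [320. 283.]
0.3 [321. 286.]
0.42 [321. 291.]
```

View pics/s4.png

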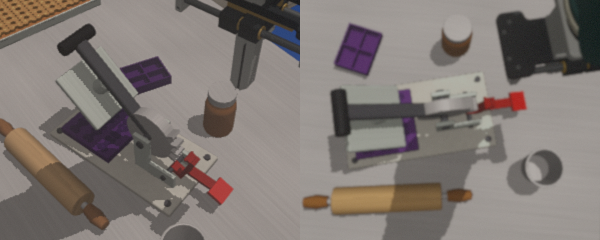

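In the side view the tab is now at full-frame (321,289), which means a pawl angle of about 0.4. The handle bar is unmoved at (177,139). Next I go above the bar.

Request:
drive_tool(hand=[0, 0, 0, 0, 0], slide=[[0, -6, 0], [-0.1, -12, 0], [-0.1, -18, 0], [-0.2, -24, 0], [-0.2, -28.5, 0]], turn=[0, 0, 0, 0, 0])

```text
clock: 6.4
tool_pos: [487.9, 122.0, 283.6]
orientation: [0.992, 0.126, -0.001, -0.0]
wrist_force: [0.6, -0.5, -0.6]
opening: 0.005
finger_force: 0.0
```

Request:
drive_tool(hand=[0, 0, 0, 0], slide=[[0, -1.5, 1], [0, -1.5, 3], [0, -1.5, 4], [0, -1.5, 4]], turn=[0, 0, 0, 0])

```text
clock: 6.9
tool_pos: [485.4, 133.6, 243.6]
orientation: [0.992, 0.124, -0.001, -0.0]
wrist_force: [0.1, 0.8, -0.1]
opening: 0.004
finger_force: 0.0
```

```bash
python3 -c "
from h import *
go((1,157,225)); c=wcam(); save('s5',c['img']); print([proj(c,W(P,(x,154,225))).round(0) for x in (-35,0,35)])
"
```

```text
6.9 tcp [485.4 133.6 243.6] local [  0.4 153.4 243.6] slide cm [ 0.06 -0.36  1.86] F [ 0.1  0.8 -0.1] open 0.0 yaw 14.3
[array([281., 301.]), array([281., 245.]), array([281., 185.])]
```

View pics/s5.png

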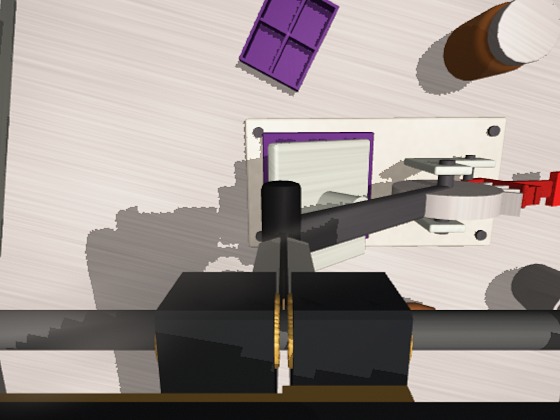

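Request:
drive_tool(hand=[0, 0, 0, 0, 0], slide=[[0, -0.2, 1.4], [0, -0.5, 2.4], [0, -1.2, 3.4], [0, -1.9, 4.5], [0, -2.6, 5.8]], turn=[0, 0, 0, 0, 0])

```text
clock: 7.58
tool_pos: [479.3, 161.0, 186.3]
orientation: [0.992, 0.125, 0.001, -0.001]
wrist_force: [-0.5, 3.3, 4.6]
opening: 0.003
finger_force: 2.7
```

```bash
python3 -c "
from h import *
go((0,179,186))
"
```

```text
7.58 tcp [479.3 161.  186.3] local [  1.4 181.4 186.3] slide cm [-0.14  0.24  0.03] F [-0.5  3.3  4.6] open 0.0 yaw 14.4
```

Request:
drive_tool(hand=[0, 0, 0, 0, 0], slide=[[0, -0.5, 1.5], [0, -1.0, 3.0], [0, -1.4, 4.5], [0, -1.7, 5.9], [0, -1.8, 7.0]], turn=[0, 0, 0, 0, 0])

```text
clock: 8.2
tool_pos: [474.4, 176.9, 115.4]
orientation: [0.992, 0.125, -0.0, 0.0]
wrist_force: [-1.1, 2.3, 3.0]
opening: 0.004
finger_force: 1.6
```

Request:
drive_tool(hand=[0, 0, 0, 0, 0], slide=[[0, 0, 0.6], [0, 0, 1.2], [0, 0, 1.7], [0, 0, 2.0], [0, 0, 2.0]], turn=[0, 0, 0, 0, 0])

```text
clock: 8.82
tool_pos: [474.9, 176.9, 96.9]
orientation: [0.992, 0.125, 0.0, 0.0]
wrist_force: [-4.8, -1.2, 12.4]
opening: 0.003
finger_force: 6.2
```

```bash
python3 -c "
from h import *
go((0,200,97))
"
```

```text
8.82 tcp [474.9 176.9  96.9] local [  1.2 197.9  96.9] slide cm [-0.12 -0.21 -0.01] F [-4.8 -1.2 12.4] open 0.0 yaw 14.3
```

The arm has met the hard stop at z = 97 with 12 N. I back off upwards.

Request:
drive_tool(hand=[0, 0, 0, 0, 0], slide=[[0, 0, -0.6], [0, 0, -3], [0, 0, -8], [0, 0, -14], [0, 0, -16]], turn=[0, 0, 0, 0, 0])

```text
clock: 9.45
tool_pos: [475.6, 177.2, 260.0]
orientation: [0.992, 0.125, 0.002, -0.0]
wrist_force: [-0.0, -0.2, -0.1]
opening: 0.003
finger_force: 0.0
```

Request:
drive_tool(hand=[0, 0, 0], slide=[[0, 0, 0], [0, 0, 0], [0, 0, 0]], turn=[0, 0, 0])

```text
clock: 9.82
tool_pos: [474.3, 176.7, 255.4]
orientation: [0.992, 0.125, -0.001, 0.0]
wrist_force: [0.3, -0.4, 0.2]
opening: 0.004
finger_force: 0.0
```

```bash
python3 -c "
from h import *
go((0,200,97)); d=optics.camera('side'); w=optics.camera('wrist'); save('s6',np.hstack([d['img'][80:380,80:380],w['img'][0:300,100:560]]))
print(proj(d,W(P,(0,200,85))),proj(d,W(P,barL(.1))))
"
```

```text
9.82 tcp [474.3 176.7 255.4] local [  0.5 197.9 255.4] slide cm [-0.02 -0.21 15.84] F [ 0.3 -0.4  0.2] open 0.0 yaw 14.3
[168.92880895 181.61260901] [167.61553757 174.25847758]
```

View pics/s6.png

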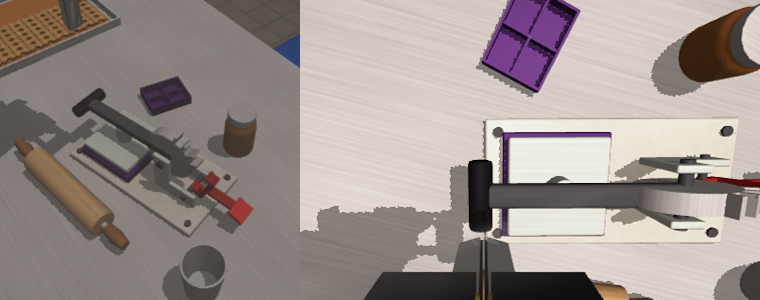

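The bar is at full-frame (169,182), which matches the fully closed prediction. The plate sits on the die, the hand is clear and the bystanders have not moved.

```bash
python3 -c "
from h import *
print(finish_job())"
```

```text
the job is handed in; nothing more can be done
None
```

The pawl is swung out, the press is fully closed without slamming, the hand is clear and the bystanders look unmoved; the job is handed in (no verdict was returned).

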